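Tighten the corner nut of the parcel stop

TASK

The parcel stop's corner foot is loose: take the cranked ring spanner from its rest and tighten the brass nut in the corner with it, clockwise seen from above, lifting and reseating the spanner each time the walls end the swing, until the nut comes up hard against its stop and has had one firm but measured pull. Do not bang or lean on the walls, force the nut, or touch it with the gripper, and leave the other things on the bench alone. Then put the spanner back on its rest the way it was, ring over the peg and handle in the fork, and let go.

Things in the scene. Friction and masses are not known exactly. Their poses are not given: they have to be found in the camera images.
- plate: square steel foot plate 170 x 170 x 6 mm, fixed. Origin: on the bench, on the nut's axis. +z up; +x points out of the corner, midway between the two walls (plate edges lie at 45 degrees to x). A round seat 48 mm across carries the nut, whose underside is 11 mm above the bench. Place and yaw differ each run; it may lie left or right of the robot.
- walls: two upright blue walls, yellow top edges, 6 mm thick, 85 mm high, 170 mm long, meeting at a right angle behind the nut; fixed. Origin and axes as plate: inner faces run at +45 and -45 degrees from +x, 50 mm from the nut's axis; corner at x = -71 mm, free ends near x = 45, y = +/-119 mm. The handle can swing about 62 degrees either side of +x, gripping fingers rather less.
- nut (a joint): turn of the brass nut, rad: 0 = tight at a hard stop; negative = still to go (starts -2.7 to -2.3: two or more strokes). Clockwise from above raises it. It stays where left; while moving it resists lightly (0.22 N m). Right final pull against the stop: 0.9 to 1.3 N m about the nut's axis (e.g. 10 to 15 N sideways at the grip point, or wrist twist), held a moment; 0.6 is slack, 1.8 forces it.
- nut_top (a point): middle of the nut's top face, 29 mm above the bench. Hexagon 30 mm across flats, 14 mm high, then a 4 mm high smaller hexagon (25 mm across flats) as lead-in; a 16 mm stud stands 10 mm above it. The frame turns with the nut: flats face 0, 60, 120 ... degrees from its x axis (at joint 0 the plate's x axis).
- spanner: loose cranked ring spanner, steel, red handle, 0.4 kg. Origin: middle of ring's underside; +z up, +x along handle. Ring: hexagon hole 32 mm across flats facing 0, 60 ... degrees from x (7 degrees play each way on the nut), 14 mm high, 50 mm outside. Neck at x = 21-35 mm up to z = 64. Bar handle x = 26-140, 16 wide, z = 46-64 mm. Down on the nut its underside is 11 mm above the bench.
- spanner_grip (a point): place to grip the spanner's handle: middle of the bar, 85 mm from the ring's axis and 55 mm above the ring's underside; same axes as spanner.
- rest: fixed spanner rest, black base 200 x 75 x 6 mm. Origin: on the bench, on the yellow peg's axis; +x to the fork. Peg 24 mm across, top 22 mm above bench, last 6 mm tapered. Fork at x = 123-137 mm, saddle 52 mm above bench, prongs to 64 mm, 26 mm apart. At rest the ring lies on the base round the peg (underside 6 mm above bench), handle along +x on the saddle.
- washer: bystander: loose steel washer, 40 mm across, 4 mm thick, flat on the bench; origin under its centre.
- marker: bystander: loose orange and black marker pen, 120 mm long, 17 mm thick; origin under its middle.
- spare_nut: bystander: loose spare brass hexagon nut, 30 mm across flats, 16 mm high, flat on the bench (solid-looking, no stud); origin under its centre. Not the one to tighten.
Things that resemble listed ones, but are neither listed nor needed, are in the scene too. What is shaped like the rest but green is not meant.

How it is judged:
By the outcome, as a careful person would: the job done as asked, in the order asked, and still so for the second after the job is handed in, with the robot touching nothing.
It also fails if it takes over 72 s, if anything falls off the work surface, if the arm or the gripper's body presses on something with over 40 N, if the wrist force passes 120 N, or if a joint passes its speed limit or range.

ROBOT

A 7-joint arm with a two-finger parallel gripper is mounted at the origin on the work surface. World frame = base frame: x ahead of the robot, y to its left, z up, the work surface at z = 0. Lengths are in mm, angles in degrees, forces in N, time in s.
With the tool pointing down it reaches from about 350 to 900 mm from the base axis. Payload 8.1 kg.
Tool frame: the origin (TCP) lies midway between the tips of the shut fingers; the grasp point (between the pads) lies 19 mm behind it (bot.pinch_z is the distance from the TCP to the grasp point, in mm); x points along the fingers, y is the direction in which the jaws open and shut, and the axes are right-handed (so a half turn about x gives the same grasp; the last joint's range is limited). The gripper opens to 85 mm and grips with 20 to 120 N. Pads are 22 mm wide; open, the fingers measure 114 mm over their backs; the gripper's body (76 mm by 85 mm) begins 54 mm behind the grasp point. The pads swing forward as they close: fully open they stand 13 mm farther back than shut.
Start: joints at [-5.879, 24.895, 1.432, 90.138, -0.665, 64.973, -4.303], TCP at [625.013, -0.027, 231.323] pointing down, gripper open.
Joint ranges: [-149.89, 149.89], [-25.12, 119.58], [-72.63, 75.52], [4.76, 147.25], [-75.54, 255.54], [6.69, 114.76], [-157.13, 157.13]. Speed limits (degrees/s): [127.2, 127.2, 172.46, 172.46, 180, 180, 180].

INTERFACE

Orientations are given as [roll, pitch, yaw] about the fixed x, y, z axes, in that order (R = Rz(yaw) Ry(pitch) Rx(roll)).
In Python, from bench import status, imaging, order, bot gives the robot as it stands. The module is installed in compiled form; this text tells all that it offers.
- The arm moves only by the tool drive_tool, never from a script. Its argument "rows" is a list of rows, each a list of 5 numbers: the shift along the tool's x, y, z in m, then the turn about the tool's x in degrees, then the opening, from 0 (shut) to 1 (fully open). In form: [[dx, dy, dz, roll, hand], ...]. A call has 1 to 20 rows; each row is the pose to reach, as a shift and turn from the pose commanded when the call began, along the tool's axes at that moment; what a row does not reach only later rows make up. A row lasts 1/10 s, in which the tool goes at most 50 mm and 8.59 degrees, less where a joint would pass 70% of its speed; a pose out of reach is approached as far as the arm can. A call with a gripper value outside its range is refused whole. The fingers move at their own pace and stop on an object; "newtons" is the grip in N (left out, the last holds). Time passes only in rows, so rows that repeat a pose let the fingers close. It gives the time, the measured TCP pose, the force and the opening at its end, in the units of the state.
- status.read_state(): the state, without advancing time (a new reading comes with each control period).
- imaging.grab_frame(name): name is "scene" or "side" or "wrist"; returns a dict with "img" (384x512x3 uint8, red, green, blue), "z_map" (384x512 float32, mm along the optical axis (not along the pixel's ray), 0 where there is no reading), "intrinsics" (3x3 intrinsics, pixels), "rvec" (rotation vector, rad) and "tvec" (3), from world to camera coordinates, as OpenCV has them. Camera axes: x right, y down, z forward; pixel columns grow to the right and rows downward; lengths in mm; the calibration is good to about 2 mm. A picture is of the moment at which its call begins.
- order.hand_in(): hands the job in, once; it reports no verdict.
The state is a dict: "time": time; "q": joint angles; "dq": joint speeds; "tau": joint torques, N m; "tool_pos": TCP position; "tcp_rot": TCP orientation; "contact_force": force on the tool from outside, world axes, zero at the start; "torque": the same for the moment, N m; "width": finger opening in mm.
Only numpy, scipy, OpenCV 4.12 (cv2) and the standard library are available. Lean on these libraries where they do the work, as an engineer would, in place of code of your own. Each camera call takes 0.05 s, during which the arm holds its last target.

## Working session

There is one attempt and no reset: what is moved stays moved. The work goes in short steps, Python scripts to look and compute and a tool call to move; the robot and the scene stay as the last step left them, time stands still between calls to the robot, and variables do not carry over. Pictures are saved under pics/ and viewed, and the job is handed in when it is done.

Besides the shell and the picture viewer there is one more tool, called after ">>>" as name([rows], argument=value, ...), one row to a line, values as JSON. drive_tool: Moves the arm, as the interface text tells. Its arguments: {"type":"object","properties":{"rows":{"type":"array","items":{"type":"array","items":{"type":"number"}}},"newtons":{"type":"number"}},"required":["rows"]}

```bash
mkdir -p pics
cat > h.py <<'E'
import numpy as np, cv2
from bench import status, imaging, order, bot
def grab(n,fn=None):
    f=imaging.grab_frame(n)
    if fn: cv2.imwrite('pics/'+fn+'.png',f['img'][:,:,::-1])
    return f
def cam(f):
    R=cv2.Rodrigues(np.array(f['rvec'],float))[0]; return np.array(f['intrinsics']),R,np.array(f['tvec'],float).reshape(3)
def ray(f,u,v,z):
    K,R,t=cam(f); d=R.T@np.linalg.inv(K)@np.array([u,v,1.]); c=-R.T@t
    return c+d*(z-c[2])/d[2]
def cloud(f):
    K,R,t=cam(f); Z=f['z_map'].astype(float); v,u=np.mgrid[:Z.shape[0],:Z.shape[1]]
    P=np.stack([(u-K[0,2])/K[0,0]*Z,(v-K[1,2])/K[1,1]*Z,Z],-1)
    return (P-t)@R
def proj(f,p):
    K,R,t=cam(f); q=K@(R@np.array(p,float)+t); return q[:2]/q[2]
E
python3 - <<'E'
from h import *
for n in ['scene','side','wrist']:
    f=grab(n,n+'0'); K,R,t=cam(f); print(n,-R.T@t, R[2])
    np.savez('pics/'+n+'0.npz',**f)
print(status.read_state())
E
```

```text
scene [1281.69121255 -227.91532311  649.32808044] [-0.80090228  0.20332711 -0.56321721]
side [ 439.82468813 -835.49820016  840.58750923] [ 0.05299645  0.73681962 -0.67400907]
wrist [623.09973796  83.32095703 373.68780183] [-0.0017355  -0.32482375 -0.94577298]
{'time': 0.15, 'q': array([-5.87751483, 24.92627195,  1.43212132, 90.17833966, -0.66791368,
       64.97374875, -4.30295688]), 'dq': array([ 0.00451196, -0.12459669,  0.05126924, -0.26308267,  0.04196365,
       -0.05673698, -0.0750051 ]), 'tau': array([ 1.93215681e-03, -6.70885992e+01,  1.02606665e+00, -3.16448736e+01,
        1.57136447e-02,  9.07747715e-03, -7.57739531e-05]), 'tool_pos': array([ 6.24600738e+02, -5.25659710e-02,  2.30709233e+02]), 'tcp_rot': array([ -86.79279763,   89.92995615, -176.80030715]), 'contact_force': array([-0.10023334, -1.26068572,  0.29397633]), 'torque': array([ 0.01397852, -0.02858436,  0.04951542]), 'width': 85.54344513728388}
```

View pics/scene0.png

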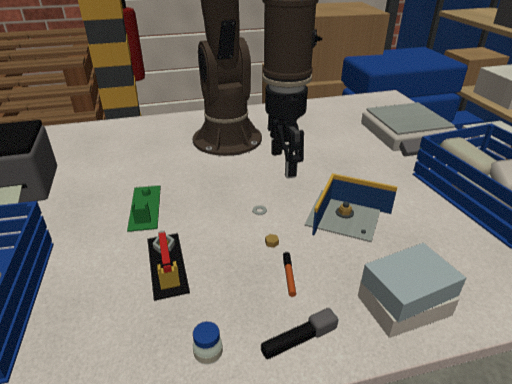

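View pics/side0.png

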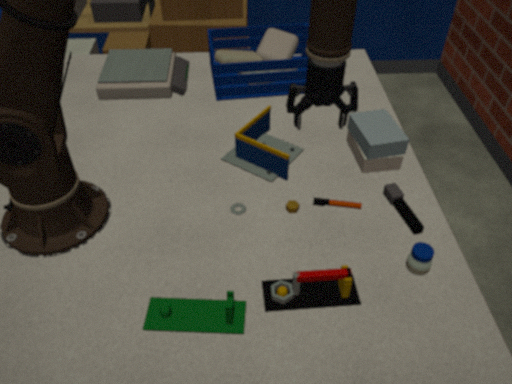

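View pics/wrist0.png

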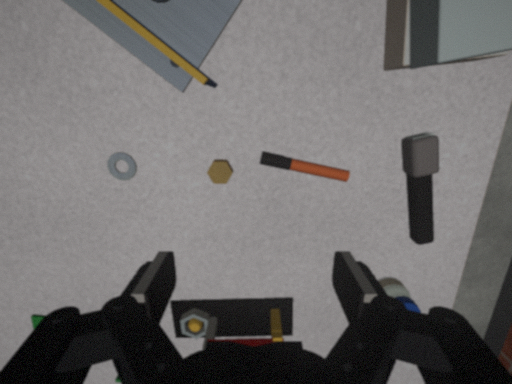

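The rest with the red spanner is on the right: in the scene view the ring is at (163,243) and the fork at (168,275). The corner plate is on the left, with its nut at (345,210). Next I measure both.

Run:
```python
from h import *
F={n:dict(np.load(f'pics/{n}0.npz')) for n in ['scene','side','wrist']}
for n,f in F.items():
    hsv=cv2.cvtColor(f['img'],cv2.COLOR_RGB2HSV); P=cloud(f); ok=f['z_map']>0
    H,S,V=[hsv[...,i].astype(int) for i in range(3)]
    inb=lambda x0,x1,y0,y1,z0,z1: ok&(P[...,0]>x0)&(P[...,0]<x1)&(P[...,1]>y0)&(P[...,1]<y1)&(P[...,2]>z0)&(P[...,2]<z1)
    red=((H<6)|(H>174))&(S>150)&(V>80)&inb(450,900,-450,-100,40,80)
    yel=(H>16)&(H<32)&(S>130)&(V>90)
    print(n,'red',red.sum())
    if red.sum()>20:
        p=P[red]; top=p[p[:,2]>np.percentile(p[:,2],60)]
        l=cv2.fitLine(top[:,:2].astype(np.float32),cv2.DIST_HUBER,0,.01,.01).ravel()
        print(' z',np.percentile(p[:,2],[5,50,95]),'line',l,np.degrees(np.arctan2(l[1],l[0])), 'ext',np.percentile((p[:,:2]-l[2:])@l[:2],[0,1,99,100]))
    for nm,m in [('peg/fork',yel&inb(400,900,-450,-100,10,75)),('edge',yel&inb(400,900,0,450,70,95)),('nutish',yel&inb(400,900,-50,450,8,45))]:
        k,lab=cv2.connectedComponents(m.astype(np.uint8))
        for i in range(1,k):
            q=lab==i
            if q.sum()<8: continue
            p=P[q]; v,u=np.nonzero(q); print(' ',nm,q.sum(),'uv',u.mean().round(1),v.mean().round(1),'mean',p.mean(0).round(1),'min',p.min(0).round(1),'max',p.max(0).round(1))
```

```text
scene red 276
 z [62.26364849 71.73665974 73.81445065] line [ 9.9980515e-01  1.9740719e-02  6.0099023e+02 -2.5628448e+02] 1.1311333 ext [-44.57219315 -42.18794921  66.41709543  67.64003986]
  peg/fork 361 uv 168.3 276.2 mean [ 662.2 -254.8   38.2] min [ 648.1 -274.2   10.1] max [ 666.  -234.8   68.2]
  edge 420 uv 351.3 185.7 mean [504.6 230.5  83.8] min [444.4 100.8  74. ] max [577.7 333.5  90.8]
  nutish 69 uv 345.3 209.8 mean [527.8 209.9  26.1] min [510.2 199.2  12.7] max [534.9 227.5  34.8]
  nutish 98 uv 271.3 239.4 mean [581.6  -6.7  17.3] min [565.3 -19.9   8.1] max [593.7   8.1  20.7]
side red 336
 z [65.39831372 68.49760903 70.96496828] line [ 9.9917620e-01  4.0581752e-02  6.1168121e+02 -2.5876898e+02] 2.3258018 ext [-53.83407055 -52.18772475  45.50946108  47.04832048]
  peg/fork 12 uv 344.5 266.5 mean [ 657.4 -239.5   63.1] min [ 651.9 -242.6   61.8] max [ 662.7 -237.5   65.7]
  peg/fork 20 uv 347.5 279.0 mean [ 657.6 -270.3   62.4] min [ 652.4 -274.1   56.7] max [ 664.5 -263.5   65.9]
  peg/fork 67 uv 281.9 290.5 mean [ 527.8 -260.6   19.2] min [ 519.6 -269.7   10. ] max [ 536.7 -242.9   22.9]
  edge 249 uv 258.8 136.9 mean [504.9 188.9  83.7] min [442.1  98.8  75.5] max [575.9 336.2  88.9]
  nutish 64 uv 292.1 204.2 mean [577.7  -4.3  15.5] min [564.6 -16.6  12.4] max [590.4   8.4  19. ]
wrist red 0
  peg/fork 115 uv 194.1 325.2 mean [ 526.6 -256.7   21. ] min [ 518.1 -278.8   10.7] max [ 536.1 -247.9   24.1]
  peg/fork 36 uv 276.9 338.7 mean [ 655.9 -239.5   63.9] min [ 650.2 -248.6   59.4] max [ 661.9 -235.9   66.1]
  edge 945 uv 152.9 39.5 mean [530.  137.2  85.6] min [483.6 101.3  76.8] max [576.6 169.4  88.5]
```

Run:
```python
from h import *
F={n:dict(np.load(f'pics/{n}0.npz')) for n in ['scene','side','wrist']}
for n,f in F.items():
    hsv=cv2.cvtColor(f['img'],cv2.COLOR_RGB2HSV); P=cloud(f); ok=f['z_map']>0
    H,S,V=[hsv[...,i].astype(int) for i in range(3)]
    m=(H>16)&(H<32)&(S>130)&(V>90)&ok&(P[...,0]>400)&(P[...,0]<620)&(P[...,1]>60)&(P[...,1]<380)&(P[...,2]>60)&(P[...,2]<100)
    v,u=np.nonzero(m)
    p=np.array([ray(f,a,b,85)[:2] for a,b in zip(u,v)])
    # wall lines by RANSAC
    rng=np.random.default_rng(0); rest=p
    for k in range(2):
        best=None
        for _ in range(400):
            a,b=rest[rng.choice(len(rest),2,False)]
            d=b-a; L=np.hypot(*d)
            if L<40: continue
            nrm=np.array([-d[1],d[0]])/L; i=abs((rest-a)@nrm)<4
            if best is None or i.sum()>best.sum(): best=i
        q=rest[best]; l=cv2.fitLine(q.astype(np.float32),cv2.DIST_HUBER,0,.01,.01).ravel()
        s=(q-l[2:])@l[:2]; print(n,k,len(q),'ang',np.degrees(np.arctan2(l[1],l[0])).round(2),'ends',(l[2:]+l[:2]*s.min()).round(1),(l[2:]+l[:2]*s.max()).round(1),'pt',l[2:].round(1), 'w',np.percentile((q-l[2:])@[-l[1],l[0]],[2,98]).round(1))
        rest=rest[~best]
        if len(rest)<20: break
    # black base of rest
    if n!='wrist': 
        big=cv2.resize(f['img'][150:270,280:420] if n=='scene' else f['img'][90:200,210:320],None,fx=5,fy=5,interpolation=cv2.INTER_CUBIC)
        cv2.imwrite(f'pics/{n}_z.png',big[:,:,::-1])
```

```text
scene 0 127 ang -37.45 ends [440.9 207. ] [583.9  97.5] pt [514.6 150.6] w [-3.6  3.7]
scene 1 112 ang 53.25 ends [457.4 200.5] [553.3 328.8] pt [505.9 265.4] w [-3.9  3.9]
side 0 121 ang -38.13 ends [443.7 203.9] [575.2 100.6] pt [511.3 150.8] w [-3.9  4. ]
side 1 78 ang 52.82 ends [441.  197.4] [544.2 333.4] pt [493.4 266.5] w [-4.2  3. ]
wrist 0 945 ang -37.16 ends [485.  171.3] [575.9 102.4] pt [529.9 137.3] w [-3.1  3.2]
```

View pics/scene_z.png

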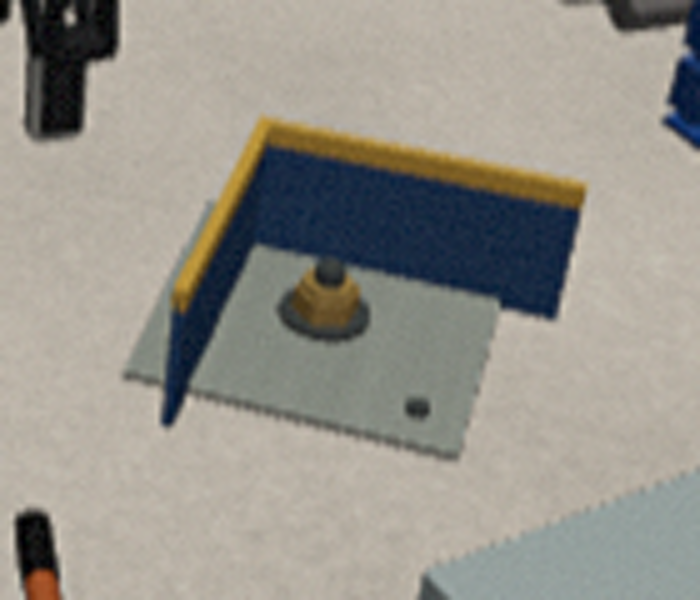

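View pics/side_z.png

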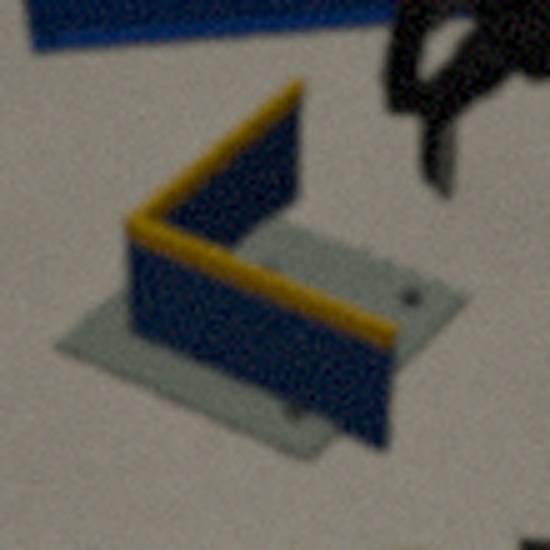

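```bash
cat >> h.py <<'E'
from scipy.spatial.transform import Rotation as Ro
def pose():
    s=status.read_state(); R=Ro.from_euler('xyz',s['tcp_rot'],degrees=True).as_matrix(); return s,np.array(s['tool_pos']),R
def delta(target,ang=None):
    s,p,R=pose(); d=R.T@(np.array(target)-p); print('delta m',(d/1000).round(4)); return d
def info():
    s,p,R=pose(); print('t',round(s['time'],2),'p',p.round(1),'yaw of tool z',np.degrees(np.arctan2(R[1,2],R[0,2])).round(2),'x',R[:,0].round(3),'y',R[:,1].round(3),'q7',s['q'][6].round(1),'F',s['contact_force'].round(1),'M',s['torque'].round(2),'w',round(s['width'],1))
E
python3 - <<'E'
from h import *
info(); s,p,R=pose(); print(R.round(4)); delta([490,208,235])
E
```

```text
t 0.15 p [ 6.246e+02 -1.000e-01  2.307e+02] yaw of tool z -90.01 x [-0.001 -0.    -1.   ] y [ 1.    -0.    -0.001] q7 -4.3 F [-0.1 -1.3  0.3] M [ 0.01 -0.03  0.05] w 85.5
[[-1.2e-03  1.0e+00 -1.0e-04]
 [-1.0e-04 -1.0e-04 -1.0e+00]
 [-1.0e+00 -1.2e-03  1.0e-04]]
delta m [-0.0041 -0.1346 -0.208 ]
```

>>> drive_tool([
  [0, -0.03, -0.05, -8, 1],
  [0, -0.06, -0.09, -16, 1],
  [0, -0.09, -0.13, -24, 1],
  [0, -0.11, -0.17, -32, 1],
  [0, -0.125, -0.19, -40, 1],
  [0, -0.13, -0.203, -48, 1],
  [0, -0.135, -0.208, -56, 1],
  [0, -0.135, -0.208, -64, 1],
  [0, -0.135, -0.208, -72, 1],
  [0, -0.135, -0.208, -80, 1],
  [0, -0.135, -0.208, -86, 1],
  [0, -0.135, -0.208, -90, 1],
  [0, -0.135, -0.208, -90, 1],
  [0, -0.135, -0.208, -90, 1],
  [0, -0.135, -0.208, -90, 1],
])

```text
time: 1.65
tool_pos: [490.0, 207.9, 231.3]
tcp_rot: [-131.2, 90.0, -131.3]
contact_force: [0.5, 0.5, 0.3]
width: 85.5
```

Run:
```python
from h import *
info()
f=grab('wrist','w1'); np.savez('pics/w1.npz',**f)
print(proj(f,[525.3,208.6,29]))
```

```text
t 1.65 p [490.  207.9 231.3] yaw of tool z -0.11 x [-0. -0. -1.] y [ 0.002  1.    -0.   ] q7 53.8 F [0.5 0.5 0.3] M [-0.02  0.08  0.01] w 85.5
[254.55624657 198.27457474]
```

View pics/w1.png

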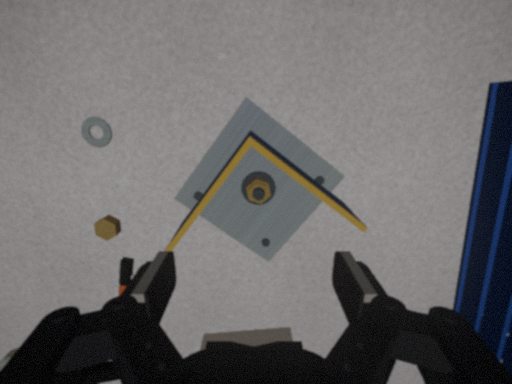

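Run:
```python
from h import *
f=dict(np.load('pics/w1.npz')); im=f['img']
hsv=cv2.cvtColor(im,cv2.COLOR_RGB2HSV); H,S,V=[hsv[...,i].astype(int) for i in range(3)]
yel=(H>14)&(H<34)&(S>110)&(V>80)
sub=np.zeros_like(yel); sub[165:215,232:285]=1
v,u=np.nonzero(yel&sub); print('nut yel',len(u),u.mean(),v.mean(),u.min(),u.max(),v.min(),v.max())
cv2.imwrite('pics/w1z.png',cv2.resize(im[160:220,225:295],None,fx=10,fy=10,interpolation=cv2.INTER_CUBIC)[:,:,::-1])
print('ray29',ray(f,u.mean(),v.mean(),27))
# walls
v,u=np.nonzero(yel&(np.arange(384)[:,None]<240)&(np.arange(512)[None]>150)&(np.arange(512)[None]<380)&~sub.astype(bool))
p=np.array([ray(f,a,b,85)[:2] for a,b in zip(u,v)])
ap=p[np.argmin(p[:,0])]; print('apex',ap)
for side in (-1,1):
    q=p[(p[:,1]-ap[1])*side>10]; l=cv2.fitLine(q.astype(np.float32),cv2.DIST_HUBER,0,.01,.01).ravel(); l[:2]*=np.sign(l[0])
    print(side,len(q),np.degrees(np.arctan2(l[1],l[0])),l[2:],np.percentile((q-l[2:])@[-l[1],l[0]],[2,98]))
```

```text
nut yel 309 259.2168284789644 186.19417475728156 232 284 165 202
ray29 [509.2094813  214.73269064  27.        ]
apex [437.76493903 203.80538108]
-1 694 -37.28846 [502.7643  156.67538] [-3.25911011  3.64400209]
1 871 52.3498 [494.2947  272.15002] [-3.78387376  3.44265489]
```

View pics/w1z.png

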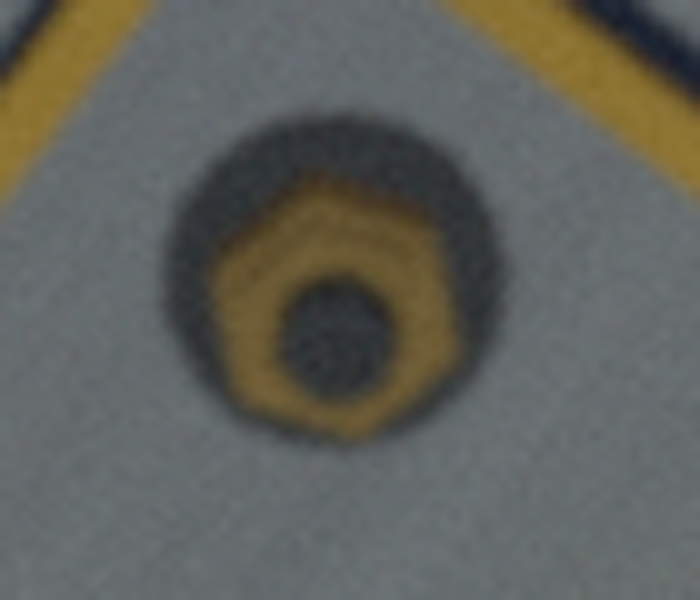

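Run:
```python
from h import *
f=dict(np.load('pics/w1.npz'))
W=lambda a,b,z: ray(f,225+(a+.5)/10-.5,160+(b+.5)/10-.5,z)[:2]
print('seat',W(335,278,11),W(165,278,11),W(505,278,11),W(335,110,11),W(335,445,11)); print('stud',W(337,338,39),W(337,338,37))
vs=[W(*x,25) for x in [(213,270),(235,400),(350,440),(463,345),(437,215)]]
print(np.round(vs,1))
for a,b in zip(vs,vs[1:]):
    d=b-a; ang=np.degrees(np.arctan2(d[1],d[0])); print(np.hypot(*d).round(1),'normal mod60',((ang-90)%60).round(1))
# wall intersect
def nut(a1,p1,a2,p2):
    a1,a2=np.radians(a1),np.radians(a2); n1=np.array([-np.sin(a1),np.cos(a1)]); n2=np.array([np.sin(a2),-np.cos(a2)])
    return np.linalg.solve([n1,n2],[n1@p1+53,n2@p2+53])
print(nut(-37.29,np.array([502.8,156.7]),52.35,np.array([494.3,272.15])))
S=dict(np.load('pics/scene0.npz'))
print('scene stud',ray(S,346,202.4,39))
```

```text
seat [515.68370573 213.45837159] [515.64870145 190.08046403] [515.71870928 236.83579095] [492.02673197 213.3748478 ] [540.18635847 213.54488115]
stud [515.14269877 213.30170733] [515.80186834 213.33487912]
[[510.3 197.1]
 [528.5 199.9]
 [534.2 215.3]
 [520.8 230.3]
 [502.8 226.6]]
18.4 normal mod60 38.6
16.5 normal mod60 39.6
20.2 normal mod60 42.0
18.4 normal mod60 41.8
[515.88100118 213.35668403]
scene stud [513.93810731 216.68225658  39.        ]
```

>>> drive_tool([
  [0, -0.03, 0.01, 0, 1],
  [0, -0.08, 0.02, 0, 1],
  [0, -0.13, 0.035, 0, 1],
  [0, -0.18, 0.05, 0, 1],
  [0, -0.23, 0.062, 0, 1],
  [0, -0.28, 0.075, 0, 1],
  [0.01, -0.33, 0.09, 0, 1],
  [0.02, -0.38, 0.105, -1, 1],
  [0.03, -0.42, 0.115, -1, 1],
  [0.04, -0.45, 0.12, -1, 1],
  [0.06, -0.463, 0.122, -1, 1],
  [0.08, -0.464, 0.122, -1, 1],
  [0.08, -0.464, 0.122, -1, 1],
  [0.08, -0.464, 0.122, -1, 1],
  [0.08, -0.464, 0.122, -1, 1],
])

```text
time: 3.2
tool_pos: [612.9, -255.4, 152.7]
tcp_rot: [-10.4, 89.9, -9.4]
contact_force: [0.2, -0.4, 0.7]
width: 85.0
```

Run:
```python
from h import *
info()
f=grab('wrist','w2'); np.savez('pics/w2.npz',**f)
```

```text
t 3.2 p [ 612.9 -255.4  152.7] yaw of tool z 1.04 x [ 0.002 -0.    -1.   ] y [-0.018  1.    -0.   ] q7 103.4 F [ 0.2 -0.4  0.7] M [-0.   -0.01  0.02] w 85.0
```

View pics/w2.png

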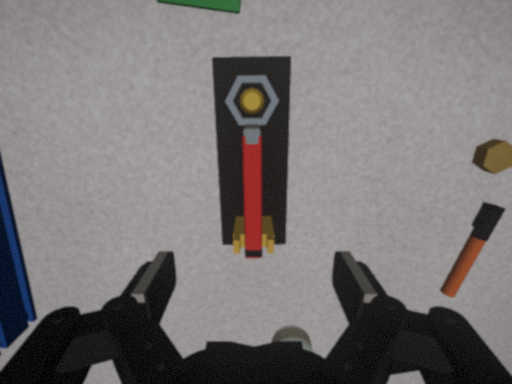

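Run:
```python
from h import *
f=dict(np.load('pics/w2.npz')); im=f['img']
hsv=cv2.cvtColor(im,cv2.COLOR_RGB2HSV); H,S,V=[hsv[...,i].astype(int) for i in range(3)]
red=((H<6)|(H>174))&(S>150)&(V>90); red[:, :220]=0; red[:,290:]=0; red[:130]=0; red[260:]=0
v,u=np.nonzero(red); print(u.min(),u.max(),v.min(),v.max())
p=[]
for r in range(v.min()+3,v.max()-3,4):
    c=u[v==r]; p.append(ray(f,(c.min()+c.max())/2,r,70)[:2])
p=np.array(p); l=cv2.fitLine(p.astype(np.float32),cv2.DIST_HUBER,0,.01,.01).ravel(); l[:2]*=np.sign(l[0])
print('handle yaw',np.degrees(np.arctan2(l[1],l[0])),'ends',p[0],p[-1],'y at 612',l[3]+(612-l[2])*l[1]/l[0])
yel=(H>14)&(H<34)&(S>130)&(V>90)
k,lab,st,ce=cv2.connectedComponentsWithStats(yel.astype(np.uint8))
for i in range(1,k):
    if st[i,4]>15: print(st[i],ce[i],ray(f,*ce[i],22)[:2],ray(f,*ce[i],64)[:2])
print('end red',ray(f,252,v.max(),70), 'start',ray(f,252,v.min(),70))
gray=(S<60)&(V>70)&(np.abs(np.mgrid[:384,:512][1]-252)<30)&(np.abs(np.mgrid[:384,:512][0]-100)<30)
blk=(V<60)
for a,b in [(213,57),(290,57),(285,244),(222,244)]: print('base',ray(f,a,b,6)[:2].round(1))
for a,b in [(226,100),(279,100),(252,75),(252,125)]: print('ring',ray(f,a,b,20)[:2].round(1))
```

```text
242 261 136 250
handle yaw 1.7135844 ends [ 555.96612067 -258.56905231] [ 650.10785125 -255.69999895] y at 612 -256.79654
[241  88  22  24 394] [251.53299492  99.40862944] [ 525.55005105 -259.40478534] [ 525.8115662  -259.06901482]
[484 142  28  30 449] [499.4298441  156.57683742] [574.79942698 -11.15858632] [567.50262694 -48.92122789]
[233 233  12  20 164] [238.45731707 241.62804878] [ 674.82994637 -271.55948864] [ 652.18143514 -269.35833248]
[262 233  13  19 151] [267.29139073 241.71523179] [ 674.33990911 -239.53159711] [ 651.76660404 -242.24577022]
end red [ 657.40428641 -256.49780862   70.        ] start [ 553.57968335 -258.20498934   70.        ]
base [ 488.3 -296.5]
base [ 487.  -223.8]
base [ 685.6 -217.5]
base [ 687.  -291.8]
ring [ 526.5 -283.5]
ring [ 525.6 -233.5]
ring [ 504.4 -259.3]
ring [ 548.9 -258.6]
```

>>> drive_tool([
  [0.02, -0.001, -0.0015, -0.6, 1],
  [0.045, -0.001, -0.0015, -0.6, 1],
  [0.07, -0.001, -0.0015, -0.6, 1],
  [0.09, -0.001, -0.0015, -0.6, 1],
  [0.103, -0.001, -0.0015, -0.6, 1],
  [0.109, -0.001, -0.0015, -0.6, 1],
  [0.109, -0.001, -0.0015, -0.6, 1],
  [0.109, -0.001, -0.0015, -0.6, 1],
], newtons=20)

```text
time: 4.05
tool_pos: [611.3, -257.1, 43.4]
tcp_rot: [-19.8, 89.9, -18.2]
contact_force: [0.9, 0.2, -0.5]
width: 85.3
```

Run:
```python
from h import *
info()
```

```text
t 4.05 p [ 611.3 -257.1   43.4] yaw of tool z 1.61 x [ 0.002 -0.    -1.   ] y [-0.028  1.    -0.001] q7 102.5 F [ 0.9  0.2 -0.5] M [-0.01 -0.04 -0.03] w 85.3
```

>>> drive_tool([
  [0.001, 0, 0, 0, 0],
  [0.001, 0, 0, 0, 0],
  [0.001, 0, 0, 0, 0],
  [0.001, 0, 0, 0, 0],
  [0.001, 0, 0, 0, 0],
  [0.001, 0, 0, 0, 0],
  [0.001, 0, 0, 0, 0],
  [0.001, 0, 0, 0, 0],
  [0.001, 0, 0, 0, 0],
  [0.001, 0, 0, 0, 0],
], newtons=30)

```text
time: 5.05
tool_pos: [610.6, -257.1, 41.5]
tcp_rot: [-16.5, 90.0, -14.9]
contact_force: [-1.5, 0.3, 4.6]
width: 15.5
```

Run:
```python
from h import *
info()
```

```text
t 5.05 p [ 610.6 -257.1   41.5] yaw of tool z 1.59 x [ 0. -0. -1.] y [-0.028  1.    -0.   ] q7 102.5 F [-1.5  0.3  4.6] M [ 0.09  0.17 -0.09] w 15.5
```

>>> drive_tool([
  [0, 0, 0, 0, 0],
  [0, 0, 0, 0, 0],
  [-0.005, 0, 0, 0, 0],
  [-0.01, 0, 0, 0, 0],
  [-0.018, 0, 0, 0, 0],
  [-0.028, 0, 0, 0, 0],
  [-0.04, 0, 0, 0, 0],
  [-0.06, 0, 0, 0, 0],
  [-0.085, 0, 0, 0, 0],
  [-0.1, 0, 0, 0, 0],
  [-0.11, 0, 0, 0, 0],
  [-0.11, 0, 0, 0, 0],
  [-0.11, 0, 0, 0, 0],
], newtons=110)

```text
time: 6.35
tool_pos: [610.1, -256.9, 150.7]
tcp_rot: [165.4, 90.0, 167.0]
contact_force: [0.7, 0.0, -4.4]
width: 14.5
```

Run:
```python
from h import *
info()
f=grab('wrist','w3'); np.savez('pics/w3.npz',**f)
f=grab('side','s3')
```

```text
t 6.35 p [ 610.1 -256.9  150.7] yaw of tool z 1.6 x [-0.001  0.    -1.   ] y [-0.028  1.     0.   ] q7 104.0 F [ 0.7  0.  -4.4] M [ 0.06 -0.05 -0.05] w 14.5
```

View pics/w3.png

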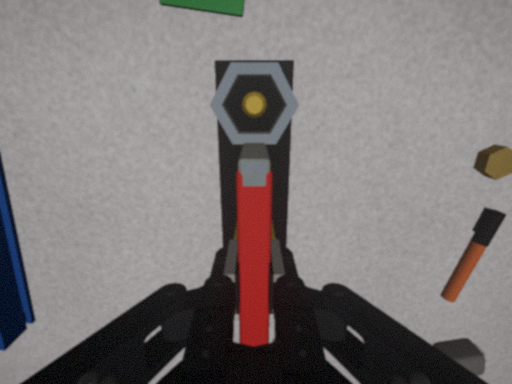

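View pics/s3.png

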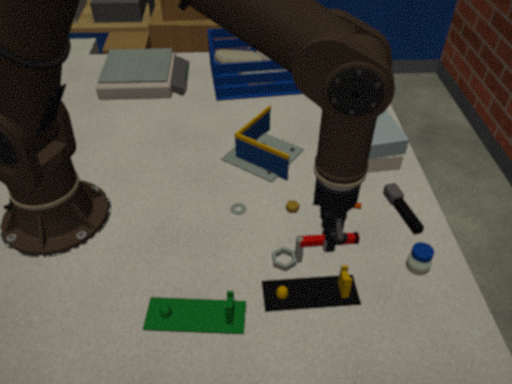

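```bash
cat > ring.py <<'E'
from h import *
def ring(f):
    s,p,R=pose(); zt=p[2]-41.5+20
    im=f['img'];hsv=cv2.cvtColor(im,cv2.COLOR_RGB2HSV); H,S,V=[hsv[...,i].astype(int) for i in range(3)]
    P=cloud(f); 
    m=((np.abs(P[...,2]-zt)<7)&(f['z_map']>0)&(S<70)).astype(np.uint8); m[160:]=0
    k,lab,st,ce=cv2.connectedComponentsWithStats(m); i=1+np.argmax(st[1:,4]); m=(lab==i).astype(np.uint8)
    cs,_=cv2.findContours(m,cv2.RETR_CCOMP,cv2.CHAIN_APPROX_NONE)
    cs=sorted(cs,key=cv2.contourArea)
    for c in cs[-2:]:
        q=np.array([ray(f,u,v,zt)[:2] for u,v in c[:,0]]).astype(np.float32)
        M=cv2.moments(q.reshape(-1,1,2)); print('contour',len(c),'area',M['m00'],'c',np.round([M['m10']/M['m00'],M['m01']/M['m00']],1))
    pts=P[m>0]; A=np.c_[pts[:,:2]-pts[:,:2].mean(0),np.ones(len(pts))]; co=np.linalg.lstsq(A,pts[:,2],rcond=None)[0]
    print('ring top plane z',co[2],'slope deg',np.degrees(co[:2]),'expected',zt)
    red=((H<6)|(H>174))&(S>150)&(V>90); red[:150]=0; red[330:]=0
    v,u=np.nonzero(red); pp=[]
    for r in range(v.min()+4,v.max()-4,4):
        c=u[v==r]; pp.append(ray(f,(c.min()+c.max())/2,r,p[2]-41.5+70)[:2])
    pp=np.array(pp,np.float32); l=cv2.fitLine(pp,cv2.DIST_HUBER,0,.01,.01).ravel(); l[:2]*=np.sign(l[:2]@R[:2,2])
    print('handle yaw',np.degrees(np.arctan2(l[1],l[0])),'tool yaw',np.degrees(np.arctan2(R[1,2],R[0,2])))
E
python3 - <<'E'
from ring import *
f=dict(np.load('pics/w3.npz')); ring(f); info()
E
```

```text
contour 179 area 844.8673933725804 c [ 526.2 -259.6]
contour 254 area 1648.83108877833 c [ 526.1 -259.6]
ring top plane z 128.9385453020301 slope deg [0.24939166 0.11074384] expected 128.51138907749782
handle yaw 1.7696146 tool yaw 1.594624014171079
t 6.45 p [ 609.7 -256.9  150. ] yaw of tool z 1.59 x [-0.002  0.001 -1.   ] y [-0.028  1.     0.001] q7 104.0 F [ 0.6 -0.4 -4. ] M [-0.06 -0.12 -0.04] w 14.1
```

>>> drive_tool([
  [0, 0.01, 0, 0, 0],
  [0, 0.03, -0.001, -2, 0],
  [0, 0.06, -0.002, -4, 0],
  [0, 0.095, -0.003, -7, 0],
  [0, 0.13, -0.004, -10, 0],
  [0, 0.165, -0.005, -13, 0],
  [0, 0.2, -0.006, -16, 0],
  [0, 0.235, -0.007, -19, 0],
  [0, 0.27, -0.008, -22, 0],
  [0, 0.305, -0.009, -25, 0],
  [0, 0.34, -0.01, -28, 0],
  [0, 0.375, -0.011, -31, 0],
  [0, 0.41, -0.012, -34, 0],
  [0, 0.445, -0.013, -36, 0],
  [0, 0.475, -0.014, -37.5, 0],
  [0, 0.5, -0.015, -38.4, 0],
  [0, 0.515, -0.0155, -38.4, 0],
  [0, 0.523, -0.016, -38.4, 0],
  [0, 0.525, -0.016, -38.4, 0],
  [0, 0.525, -0.016, -38.4, 0],
])

```text
time: 8.45
tool_pos: [580.0, 266.3, 151.2]
tcp_rot: [-132.2, 89.9, -92.2]
contact_force: [-0.6, 0.2, -3.7]
width: 14.2
```

>>> drive_tool([
  [0, 0, 0, 0, 0],
  [0, 0, 0, 0, 0],
  [0, 0, 0, 0, 0],
  [0, 0, 0, 0, 0],
])

```text
time: 8.85
tool_pos: [580.1, 266.8, 151.4]
tcp_rot: [-82.5, 90.0, -42.6]
contact_force: [-0.3, -0.1, -4.3]
width: 14.2
```

Run:
```python
from ring import *
f=grab('wrist','w4'); np.savez('pics/w4.npz',**f)
info(); ring(f)
```

```text
t 8.9 p [580.  267.  151.3] yaw of tool z 39.97 x [ 0. -0. -1.] y [-0.642  0.766 -0.   ] q7 87.9 F [ 0.2 -0.2 -4.1] M [ 0.09 -0.1   0.06] w 14.0
contour 177 area 843.3081332363654 c [515.4 213.6]
contour 256 area 1637.836674777558 c [515.3 213.5]
ring top plane z 129.61224346851932 slope deg [0.24168391 0.30655295] expected 129.84471661245828
handle yaw 40.06123 tool yaw 39.970407337434345
```

View pics/w4.png

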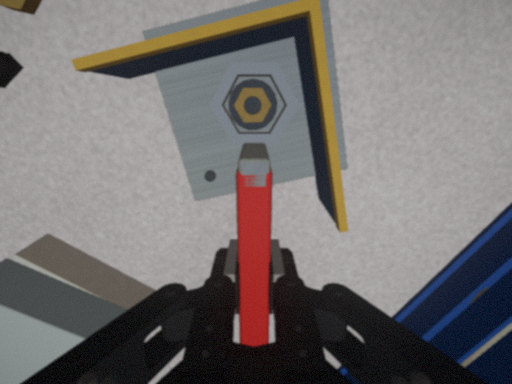

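>>> drive_tool([
  [0.01, 0, 0, 0, 0],
  [0.025, 0, 0, 0, 0],
  [0.04, 0, 0, 0, 0],
  [0.053, 0, 0, 0, 0],
  [0.063, 0, 0, 0, 0],
  [0.07, 0, 0, 0, 0],
  [0.075, 0, 0, 0, 0],
  [0.079, 0, 0, 0, 0],
  [0.083, 0, 0, 0, 0],
  [0.086, 0, 0, 0, 0],
  [0.089, 0, 0, 0, 0],
  [0.089, 0, 0, 0, 0],
  [0.089, 0, 0, 0, 0],
])

```text
time: 10.2
tool_pos: [580.0, 267.3, 62.4]
tcp_rot: [-26.9, 90.0, 13.1]
contact_force: [0.5, 0.1, -3.8]
width: 14.0
```

Run:
```python
from ring import *
info()
f=grab('wrist','w5')
```

```text
t 10.2 p [580.  267.3  62.4] yaw of tool z 40.0 x [ 0.  0. -1.] y [-0.643  0.766 -0.   ] q7 85.3 F [ 0.5  0.1 -3.8] M [ 0.09 -0.12  0.04] w 14.0
```

View pics/w5.png

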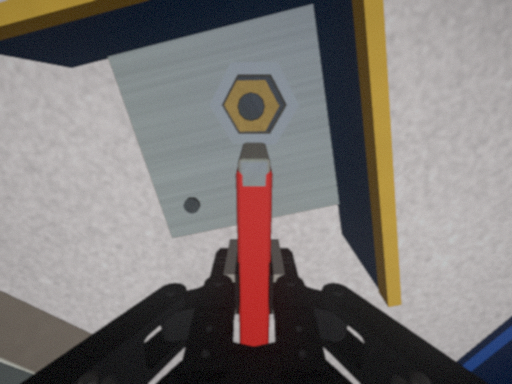

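>>> drive_tool([
  [0.003, -0.0007, 0, 0, 0],
  [0.006, -0.0007, 0, 0, 0],
  [0.009, -0.0007, 0, 0, 0],
  [0.011, -0.0007, 0, 0, 0],
  [0.013, -0.0007, 0, 0, 0],
  [0.0145, -0.0007, 0, 0, 0],
  [0.0145, -0.0007, 0, 0, 0],
])

```text
time: 10.95
tool_pos: [580.6, 266.6, 47.6]
tcp_rot: [-83.1, 90.0, -43.1]
contact_force: [1.7, -1.3, -5.4]
width: 14.1
```

Run:
```python
from ring import *
info()
f=grab('wrist','w6')
```

```text
t 10.95 p [580.6 266.6  47.6] yaw of tool z 39.99 x [ 0. -0. -1.] y [-0.643  0.766 -0.   ] q7 84.9 F [ 1.7 -1.3 -5.4] M [-0.06 -0.74  0.24] w 14.1
```

View pics/w6.png

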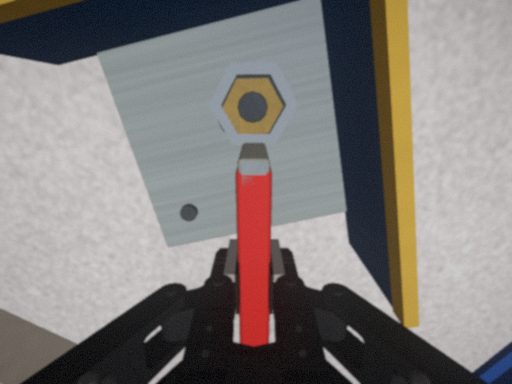

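>>> drive_tool([
  [0, -0.0029, 0, 2, 0],
  [0, -0.0073, -0.0003, 5, 0],
  [0, -0.0117, -0.0008, 8, 0],
  [0, -0.0175, -0.0018, 12, 0],
  [0, -0.0231, -0.0033, 16, 0],
  [0, -0.0287, -0.0051, 20, 0],
  [0, -0.0287, -0.0051, 20, 0],
])

```text
time: 11.7
tool_pos: [595.9, 241.4, 48.1]
tcp_rot: [11.0, 89.9, 30.7]
contact_force: [5.1, 0.3, -3.6]
width: 14.4
```

```bash
cat >> h.py <<'E'
C=np.array([515.6,213.4])
def tq():
    s,p,R=pose(); r=(p[:2]-C)/1000; F=s['contact_force']; e=r/np.hypot(*r)
    print('r',np.hypot(*r)*1000,'rel yaw pos',np.degrees(np.arctan2(r[1],r[0]))-7.5,'tool rel',np.degrees(np.arctan2(R[1,2],R[0,2]))-7.5,'Frad',F[:2]@e,'Ftan',F[1]*e[0]-F[0]*e[1],'rxF',r[0]*F[1]-r[1]*F[0],'Mz',s['torque'][2])
E
python3 - <<'E'
from ring import *
info(); tq()
f=grab('wrist','w7')
E
```

```text
t 11.7 p [595.9 241.4  48.1] yaw of tool z 19.79 x [ 0.001  0.001 -1.   ] y [-0.339  0.941  0.   ] q7 71.1 F [ 5.1  0.3 -3.6] M [ 0.31 -1.27 -0.01] w 14.4
r 84.99754941923659 rel yaw pos 11.739865126378383 tool rel 12.286334609304788 Frad 4.9396746015946436 Ftan -1.388135209692651 rxF -0.11798809108643347 Mz -0.012207787969593487
```

View pics/w7.png

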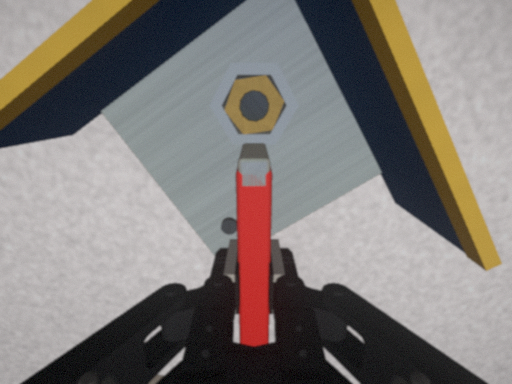

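>>> drive_tool([
  [0, -0.0029, 0.0004, 2, 0],
  [0, -0.0059, 0.0005, 4, 0],
  [0, -0.0118, -0.0001, 8, 0],
  [0, -0.0176, -0.0011, 12, 0],
  [0, -0.0233, -0.0026, 16, 0],
  [0, -0.0289, -0.0044, 20, 0],
  [0, -0.0344, -0.0066, 24, 0],
  [0, -0.0397, -0.0092, 28, 0],
  [0, -0.0397, -0.0092, 28, 0],
])

```text
time: 12.65
tool_pos: [599.8, 201.4, 48.0]
tcp_rot: [85.3, 89.9, 77.1]
contact_force: [3.7, 2.8, -3.8]
width: 14.1
```

Run:
```python
from ring import *
info(); tq()
```

```text
t 12.65 p [599.8 201.4  48. ] yaw of tool z -8.2 x [ 0.     0.001 -1.   ] y [0.143 0.99  0.001] q7 51.7 F [ 3.7  2.8 -3.8] M [ 0.68 -1.13 -0.28] w 14.1
r 85.09142762445425 rel yaw pos -15.594889942502872 tool rel -15.696227327429327 Frad 3.216034909396606 Ftan 3.31866533199909 rxF 0.282389970907586 Mz -0.2831194657266217
```

>>> drive_tool([
  [0, -0.0029, 0, 2, 0],
  [0, -0.0074, -0.0003, 5, 0],
  [0, -0.0133, -0.001, 9, 0],
  [0, -0.019, -0.0022, 13, 0],
  [0, -0.0247, -0.0037, 17, 0],
  [0, -0.0303, -0.0056, 21, 0],
  [0, -0.0317, -0.0061, 22, 0],
  [0, -0.0317, -0.0061, 22, 0],
])

```text
time: 13.45
tool_pos: [589.3, 172.1, 48.0]
tcp_rot: [106.9, 89.9, 76.9]
contact_force: [3.9, 4.8, -5.8]
width: 14.2
```

Run:
```python
from ring import *
info(); tq()
f=grab('wrist','w8')
```

```text
t 13.45 p [589.3 172.1  48. ] yaw of tool z -30.01 x [ 0.     0.002 -1.   ] y [0.5   0.866 0.002] q7 36.1 F [ 3.9  4.8 -5.8] M [ 0.91 -1.28 -0.33] w 14.2
r 84.53299708307212 rel yaw pos -36.76629333489959 tool rel -37.5067801372376 Frad 1.076479224612799 Ftan 6.049058847755214 rxF 0.5113450739326231 Mz -0.3334443552170502
```

View pics/w8.png

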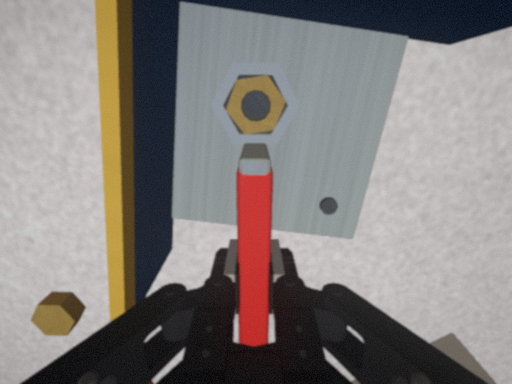

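>>> drive_tool([
  [0, 0.0044, -0.0001, -3, 0],
  [0, 0.0095, -0.0005, -6.5, 0],
  [-0.004, 0.0095, -0.0005, -6.5, 0],
  [-0.01, 0.0095, -0.0005, -6.5, 0],
  [-0.018, 0.0095, -0.0005, -6.5, 0],
  [-0.027, 0.0095, -0.0005, -6.5, 0],
  [-0.033, 0.0095, -0.0005, -6.5, 0],
  [-0.034, 0.0176, -0.0018, -12, 0],
  [-0.034, 0.0261, -0.0041, -18, 0],
  [-0.034, 0.0344, -0.0073, -24, 0],
  [-0.034, 0.0422, -0.0113, -30, 0],
  [-0.034, 0.0497, -0.0161, -36, 0],
  [-0.034, 0.0565, -0.0217, -42, 0],
  [-0.034, 0.0628, -0.028, -48, 0],
  [-0.034, 0.0684, -0.0348, -54, 0],
  [-0.034, 0.0732, -0.0422, -60, 0],
  [-0.034, 0.0772, -0.0501, -66, 0],
  [-0.034, 0.0772, -0.0501, -66, 0],
  [-0.034, 0.0772, -0.0501, -66, 0],
  [-0.034, 0.0772, -0.0501, -66, 0],
])

```text
time: 15.5
tool_pos: [584.9, 261.4, 81.9]
tcp_rot: [-117.4, 89.9, -81.5]
contact_force: [-0.1, -0.0, -4.0]
width: 14.2
```

Run:
```python
from ring import *
info(); tq()
f=grab('wrist','w9');ring(f)
```

```text
t 15.5 p [584.9 261.4  81.9] yaw of tool z 35.81 x [ 0.    -0.001 -1.   ] y [-0.585  0.811 -0.001] q7 83.5 F [-0.1 -0.  -4. ] M [ 0.03 -0.12  0.03] w 14.2
r 84.32652678051775 rel yaw pos 27.206716162235963 tool rel 28.307900340461238 Frad -0.05415426190760713 Ftan 0.013206879820432664 rxF 0.0011136903048647943 Mz 0.030811657431712387
contour 178 area 845.6809673146345 c [516.6 212.8]
contour 256 area 1639.347492595436 c [516.5 212.7]
ring top plane z 60.16752668663429 slope deg [0.10672656 0.19741725] expected 60.34751995703208
handle yaw 35.983536 tool yaw 35.83273399840241
```

View pics/w9.png

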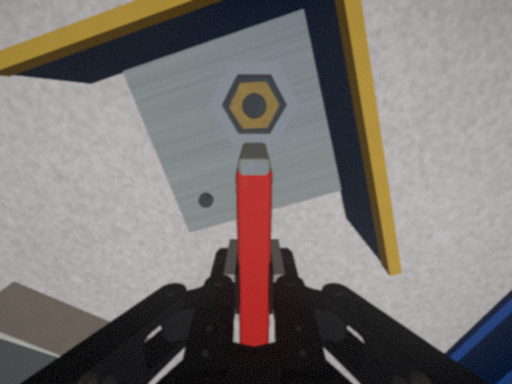

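>>> drive_tool([
  [0.008, 0.0003, 0, 0, 0],
  [0.016, 0.0003, 0, 0, 0],
  [0.022, 0.0003, 0, 0, 0],
  [0.026, 0.0003, 0, 0, 0],
  [0.03, 0.0003, 0, 0, 0],
  [0.034, 0.0003, 0, 0, 0],
  [0.034, 0.0003, 0, 0, 0],
])

```text
time: 16.25
tool_pos: [584.4, 262.3, 47.1]
tcp_rot: [-157.2, 90.0, -121.2]
contact_force: [1.7, -1.9, -5.0]
width: 14.0
```

Run:
```python
from ring import *
info(); tq()
```

```text
t 16.25 p [584.4 262.3  47.1] yaw of tool z 35.99 x [-0.    -0.001 -1.   ] y [-0.588  0.809 -0.   ] q7 82.6 F [ 1.7 -1.9 -5. ] M [-0.17 -0.49  0.16] w 14.0
r 84.39029667286115 rel yaw pos 27.888830703180354 tool rel 28.49132796437808 Frad 0.2975309122563373 Ftan -2.498351668766094 rxF -0.21083663852030846 Mz 0.1636816846781885
```

>>> drive_tool([
  [0, -0.0044, 0.0002, 3, 0],
  [0, -0.0103, -0.0002, 7, 0],
  [0, -0.0161, -0.0012, 11, 0],
  [0, -0.0219, -0.0025, 15, 0],
  [0, -0.0275, -0.0042, 19, 0],
  [0, -0.033, -0.0063, 23, 0],
  [0, -0.0384, -0.0088, 27, 0],
  [0, -0.0435, -0.0117, 31, 0],
  [0, -0.0485, -0.0149, 35, 0],
  [0, -0.0532, -0.0184, 39, 0],
  [0, -0.0576, -0.0223, 43, 0],
  [0, -0.0618, -0.0265, 47, 0],
  [0, -0.0657, -0.0309, 51, 0],
  [0, -0.0692, -0.0356, 55, 0],
  [0, -0.0724, -0.0406, 59, 0],
  [0, -0.0753, -0.0458, 63, 0],
  [0, -0.0772, -0.0498, 66, 0],
  [0, -0.0772, -0.0498, 66, 0],
])

```text
time: 18.05
tool_pos: [589.4, 172.1, 47.9]
tcp_rot: [102.2, 89.9, 72.2]
contact_force: [2.6, 3.7, -6.2]
width: 14.1
```

Run:
```python
from ring import *
info(); tq()
f=grab('wrist','w10')
```

```text
t 18.05 p [589.4 172.1  47.9] yaw of tool z -30.05 x [ 0.001  0.002 -1.   ] y [0.501 0.866 0.002] q7 36.5 F [ 2.6  3.7 -6.2] M [ 0.78 -0.73 -0.35] w 14.1
r 84.581033994386 rel yaw pos -36.689979191866314 tool rel -37.549801006205186 Frad 0.43484935278943676 Ftan 4.4933991238409465 rxF 0.3800563440439354 Mz -0.3507824632585608
```

View pics/w10.png

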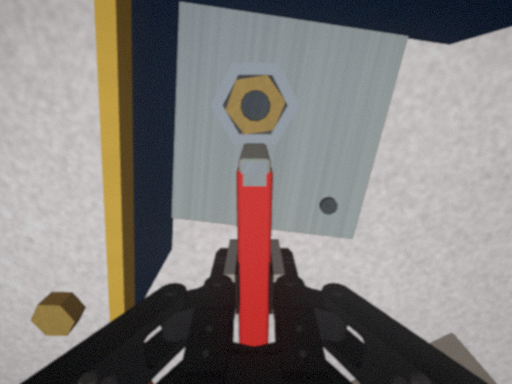

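>>> drive_tool([
  [0, 0.0044, -0.0001, -3, 0],
  [0, 0.0095, -0.0005, -6.5, 0],
  [-0.004, 0.0095, -0.0005, -6.5, 0],
  [-0.01, 0.0095, -0.0005, -6.5, 0],
  [-0.018, 0.0095, -0.0005, -6.5, 0],
  [-0.027, 0.0095, -0.0005, -6.5, 0],
  [-0.033, 0.0095, -0.0005, -6.5, 0],
  [-0.034, 0.0176, -0.0018, -12, 0],
  [-0.034, 0.0261, -0.0041, -18, 0],
  [-0.034, 0.0344, -0.0073, -24, 0],
  [-0.034, 0.0422, -0.0113, -30, 0],
  [-0.034, 0.0497, -0.0161, -36, 0],
  [-0.034, 0.0565, -0.0217, -42, 0],
  [-0.034, 0.0628, -0.028, -48, 0],
  [-0.034, 0.0684, -0.0348, -54, 0],
  [-0.034, 0.0732, -0.0422, -60, 0],
  [-0.034, 0.0772, -0.0501, -66, 0],
  [-0.034, 0.0772, -0.0501, -66, 0],
  [-0.034, 0.0772, -0.0501, -66, 0],
  [-0.034, 0.0772, -0.0501, -66, 0],
])

```text
time: 20.1
tool_pos: [585.2, 261.8, 82.0]
tcp_rot: [-98.3, 89.9, -62.5]
contact_force: [0.2, 0.1, -4.3]
width: 14.3
```

Run:
```python
from ring import *
info(); tq()
f=grab('wrist','w11');ring(f)
```

```text
t 20.1 p [585.2 261.8  82. ] yaw of tool z 35.8 x [ 0.    -0.001 -1.   ] y [-0.585  0.811 -0.001] q7 83.8 F [ 0.2  0.1 -4.3] M [ 0.13 -0.11  0.04] w 14.3
r 84.77704252990326 rel yaw pos 27.324120187561867 tool rel 28.300652229439983 Frad 0.25156020412893126 Ftan -0.017554352111086316 rxF -0.0014882060555064611 Mz 0.04350562606926366
contour 178 area 845.341836909065 c [516.8 213.3]
contour 256 area 1638.8311628210358 c [516.8 213.2]
ring top plane z 60.26216555924107 slope deg [0.19112821 0.27165978] expected 60.44903943267238
handle yaw 35.979015 tool yaw 35.828756450874145
```

View pics/w11.png

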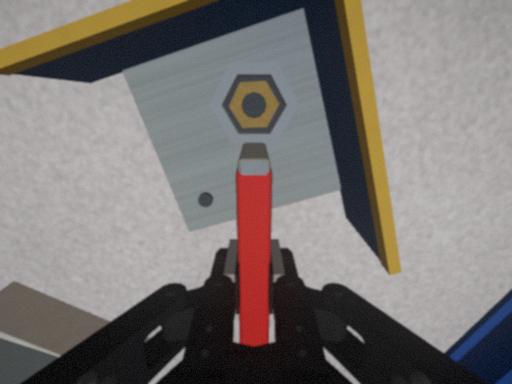

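>>> drive_tool([
  [0.008, 0, -0.0004, 0, 0],
  [0.016, 0, -0.0004, 0, 0],
  [0.022, 0, -0.0004, 0, 0],
  [0.026, 0, -0.0004, 0, 0],
  [0.03, 0, -0.0004, 0, 0],
  [0.034, 0, -0.0004, 0, 0],
  [0.034, 0, -0.0004, 0, 0],
  [0.034, 0, -0.0004, 0, 0],
])

```text
time: 20.95
tool_pos: [584.3, 262.2, 47.4]
tcp_rot: [-163.5, 90.0, -127.5]
contact_force: [1.8, -1.1, -4.9]
width: 14.0
```

Run:
```python
from ring import *
info(); tq()
```

```text
t 20.95 p [584.3 262.2  47.4] yaw of tool z 35.99 x [-0.    -0.001 -1.   ] y [-0.588  0.809 -0.   ] q7 83.0 F [ 1.8 -1.1 -4.9] M [-0.16 -0.59  0.16] w 14.0
r 84.27850332228465 rel yaw pos 27.893888608267424 tool rel 28.48650888238899 Frad 0.8350630806115793 Ftan -1.925692830590874 rxF -0.16229450962065273 Mz 0.15727523653589673
```

>>> drive_tool([
  [0, -0.0044, 0.0002, 3, 0],
  [0, -0.0103, -0.0002, 7, 0],
  [0, -0.0161, -0.0012, 11, 0],
  [0, -0.0219, -0.0025, 15, 0],
  [0, -0.0275, -0.0042, 19, 0],
  [0, -0.033, -0.0063, 23, 0],
  [0, -0.0384, -0.0088, 27, 0],
  [0, -0.041, -0.0102, 29, 0],
  [0, -0.041, -0.0102, 29, 0],
])

```text
time: 21.85
tool_pos: [600.2, 223.7, 47.9]
tcp_rot: [55.4, 90.0, 62.4]
contact_force: [1.5, 0.5, -4.8]
width: 14.1
```

Run:
```python
from ring import *
info(); tq()
```

```text
t 21.85 p [600.2 223.7  47.9] yaw of tool z 6.98 x [ 0.  0. -1.] y [-0.122  0.993  0.   ] q7 63.0 F [ 1.5  0.5 -4.8] M [ 0.14 -0.62  0.02] w 14.1
r 85.2650201186321 rel yaw pos -0.5717561703243437 tool rel -0.5174483540167323 Frad 1.5636292916320993 Ftan 0.26406640956731464 rxF 0.022515627724412016 Mz 0.02274276482997606
```

>>> drive_tool([
  [0, -0.0015, 0, 1, 0],
  [0, -0.003, -0.0001, 2, 0],
  [0, -0.0044, -0.0001, 3, 0],
  [0, -0.0059, -0.0002, 4, 0],
  [0, -0.0059, -0.0002, 4, 0],
])

```text
time: 22.35
tool_pos: [600.8, 217.7, 47.9]
tcp_rot: [70.6, 90.0, 73.6]
contact_force: [1.9, 1.3, -5.0]
width: 14.0
```

Run:
```python
from ring import *
info(); tq()
```

```text
t 22.35 p [600.8 217.7  47.9] yaw of tool z 2.94 x [ 0.  0. -1.] y [-0.051  0.999  0.   ] q7 60.2 F [ 1.9  1.3 -5. ] M [ 0.57 -0.55 -0.01] w 14.0
r 85.29017138161586 rel yaw pos -4.588688440980593 tool rel -4.561513660100987 Frad 1.9813011981310813 Ftan 1.2384813470658047 rxF 0.10563028634417695 Mz -0.010191816389946935
```

>>> drive_tool([
  [0, -0.0007, 0, 0.5, 0],
  [0, -0.0015, 0, 1, 0],
  [0, -0.0015, 0, 1, 0],
])

```text
time: 22.65
tool_pos: [600.8, 216.3, 47.9]
tcp_rot: [67.9, 90.0, 69.8]
contact_force: [0.3, 3.9, -4.8]
width: 14.9
```

Run:
```python
from ring import *
info(); tq()
```

```text
t 22.65 p [600.8 216.3  47.9] yaw of tool z 1.97 x [ 0.  0. -1.] y [-0.034  0.999  0.   ] q7 59.6 F [ 0.3  3.9 -4.8] M [ 0.79 -0.59 -0.08] w 14.9
r 85.28990756409009 rel yaw pos -5.521341752088269 tool rel -5.527489454345874 Frad 0.4675448636888219 Ftan 3.9044387307590758 rxF 0.3330092184360948 Mz -0.08448491985114218
```

>>> drive_tool([
  [0, -0.0007, 0, 0.5, 0],
  [0, -0.0015, 0, 1, 0],
  [0, -0.0015, 0, 1, 0],
])

```text
time: 22.95
tool_pos: [600.9, 214.8, 47.9]
tcp_rot: [71.0, 90.0, 71.9]
contact_force: [0.6, 3.6, -4.8]
width: 14.4
```

Run:
```python
from ring import *
info(); tq()
f=grab('wrist','w12')
```

```text
t 22.95 p [600.9 214.8  47.9] yaw of tool z 0.97 x [ 0.  0. -1.] y [-0.017  1.     0.   ] q7 58.9 F [ 0.6  3.6 -4.8] M [ 0.93 -0.52 -0.17] w 14.4
r 85.30742240743561 rel yaw pos -6.582071699352961 tool rel -6.533866376272081 Frad 0.6322428643892593 Ftan 3.60495036658152 rxF 0.30752902367980955 Mz -0.16887658305690037
```

View pics/w12.png

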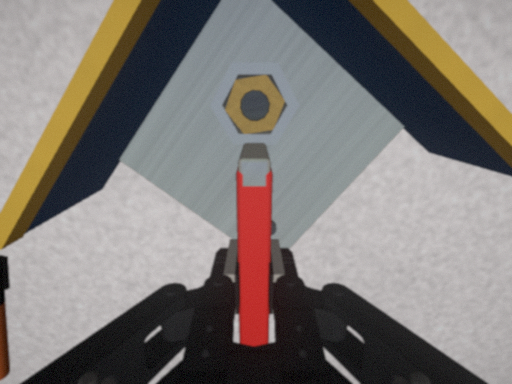

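>>> drive_tool([
  [0, -0.0007, 0, 0.5, 0],
  [0, -0.0015, 0, 1, 0],
  [0, -0.0015, 0, 1, 0],
])

```text
time: 23.3
tool_pos: [600.9, 213.2, 47.8]
tcp_rot: [79.5, 90.0, 79.5]
contact_force: [0.8, 4.8, -4.5]
width: 14.5
```

Run:
```python
from ring import *
info(); tq()
```

```text
t 23.3 p [600.9 213.2  47.8] yaw of tool z -0.04 x [ 0.  0. -1.] y [0.001 1.    0.   ] q7 58.2 F [ 0.8  4.8 -4.5] M [ 1.16 -0.46 -0.19] w 14.5
r 85.29182675608605 rel yaw pos -7.624595681447987 tool rel -7.5382835945067255 Frad 0.742881059844877 Ftan 4.7813408421082695 rxF 0.40780929476689715 Mz -0.19062422478000168
```

>>> drive_tool([
  [0, -0.0007, 0, 0.5, 0],
  [0, -0.0007, 0, 0.5, 0],
])

```text
time: 23.5
tool_pos: [600.9, 212.5, 47.8]
tcp_rot: [87.8, 90.0, 87.2]
contact_force: [0.5, 4.3, -5.4]
width: 14.2
```

Run:
```python
from ring import *
info(); tq()
```

```text
t 23.5 p [600.9 212.5  47.8] yaw of tool z -0.53 x [ 0.  0. -1.] y [0.009 1.    0.   ] q7 57.8 F [ 0.5  4.3 -5.4] M [ 1.17 -0.5  -0.19] w 14.2
r 85.29036049472995 rel yaw pos -8.133388505486003 tool rel -8.033357130216077 Frad 0.475873626458338 Ftan 4.34975307348828 rxF 0.370992007700875 Mz -0.18937816971847288
```

>>> drive_tool([
  [0, -0.0007, 0, 0.5, 0],
  [0, -0.0007, 0, 0.5, 0],
])

```text
time: 23.7
tool_pos: [600.9, 211.7, 47.8]
tcp_rot: [74.0, 90.0, 73.0]
contact_force: [1.9, 5.5, -5.5]
width: 14.0
```

Run:
```python
from ring import *
tq()
```

```text
r 85.32609650819352 rel yaw pos -8.625157461536862 tool rel -8.541240050516713 Frad 1.7469477762183512 Ftan 5.568985445794901 rxF 0.47517978960062085 Mz -0.18976325562240817
```

>>> drive_tool([
  [0, -0.0007, 0, 0.5, 0],
  [0, -0.0007, 0, 0.5, 0],
])

```text
time: 23.9
tool_pos: [600.8, 211.1, 47.8]
tcp_rot: [89.9, 90.0, 88.3]
contact_force: [0.5, 5.3, -5.0]
width: 14.4
```

Run:
```python
from ring import *
tq()
```

```text
r 85.27135300398713 rel yaw pos -9.06348684370146 tool rel -9.034263250664926 Frad 0.37943500947679126 Ftan 5.334487591977122 rxF 0.45487897455087034 Mz -0.16901194765511338
```

>>> drive_tool([
  [0, -0.0007, 0, 0.5, 0],
  [0, -0.0007, 0, 0.5, 0],
])

```text
time: 24.1
tool_pos: [600.8, 210.5, 47.9]
tcp_rot: [75.4, 90.0, 73.4]
contact_force: [1.1, 5.2, -5.3]
width: 14.0
```

Run:
```python
from ring import *
tq()
```

```text
r 85.27971556310956 rel yaw pos -9.47431626000107 tool rel -9.521411326355263 Frad 0.8928087673420472 Ftan 5.2212811620919215 rxF 0.4452693723782213 Mz -0.10280259951780028
```

>>> drive_tool([
  [0, -0.0007, 0, 0.5, 0],
  [0, -0.0007, 0, 0.5, 0],
])

```text
time: 24.3
tool_pos: [600.8, 209.9, 47.8]
tcp_rot: [74.4, 90.0, 71.9]
contact_force: [1.3, 5.3, -4.9]
width: 14.3
```

Run:
```python
from ring import *
tq()
f=grab('wrist','w13')
```

```text
r 85.27536283452301 rel yaw pos -9.8530666167648 tool rel -10.008832020855234 Frad 1.1076435524623847 Ftan 5.345330806665282 rxF 0.4558250240089355 Mz 0.00954957986295551
```

View pics/w13.png

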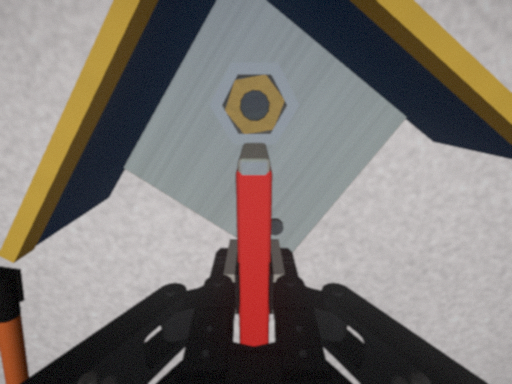

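>>> drive_tool([
  [0, -0.0007, 0, 0.5, 0],
  [0, -0.0014, 0, 1, 0],
  [0, -0.0014, 0, 1, 0],
])

```text
time: 24.65
tool_pos: [600.7, 208.7, 47.9]
tcp_rot: [73.0, 90.0, 69.5]
contact_force: [1.9, 5.9, -4.2]
width: 14.2
```

Run:
```python
from ring import *
tq()
```

```text
r 85.25776279274781 rel yaw pos -10.639158449863254 tool rel -10.98236011333556 Frad 1.5769707546083125 Ftan 6.019977833566199 rxF 0.5132498421517869 Mz 0.185436211969522
```

>>> drive_tool([
  [0, -0.0005, 0, 0.3, 0],
  [0, -0.0007, 0, 0.5, 0],
  [0, -0.0007, 0, 0.5, 0],
])

```text
time: 24.95
tool_pos: [600.7, 208.2, 47.9]
tcp_rot: [68.6, 90.0, 64.6]
contact_force: [1.3, 5.4, -4.6]
width: 14.0
```

Run:
```python
from ring import *
tq()
```

```text
r 85.27269513405832 rel yaw pos -11.026982959096125 tool rel -11.453328237415136 Frad 1.0083070975145305 Ftan 5.518422526023674 rxF 0.4705707616825368 Mz 0.29205326500573653
```

Run:
```python
from ring import *
f=grab('wrist','w14'); np.savez('pics/w14.npz',**f); ring(f); info()
im=[cv2.imread(f'pics/w{i}.png')[60:150,205:305] for i in (12,14)]
cv2.imwrite('pics/cmp.png',cv2.resize(np.hstack(im),None,fx=4,fy=4,interpolation=cv2.INTER_CUBIC))
# plate-dark hole position
```

```text
contour 178 area 850.672413198743 c [517.1 213.2]
contour 253 area 1636.323077313602 c [517.  213.2]
ring top plane z 26.00260450103906 slope deg [0.72596643 0.44151784] expected 26.389822323326918
handle yaw -3.8293726 tool yaw -3.945973614465416
t 25.0 p [600.7 208.2  47.9] yaw of tool z -3.95 x [ 0.     0.001 -1.   ] y [0.069 0.998 0.001] q7 55.4 F [ 1.5  5.8 -5.2] M [ 1.48 -0.55  0.26] w 14.1
```

View pics/cmp.png

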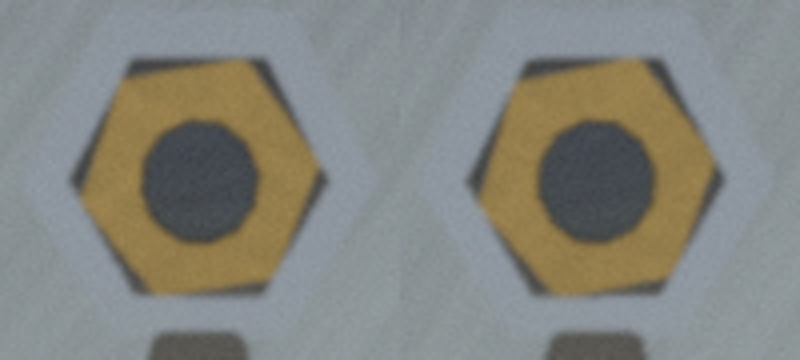

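>>> drive_tool([
  [0, -0.0007, 0, 0.5, 0],
  [0, -0.0013, 0, 0.8, 0],
  [0, -0.0013, 0, 0.8, 0],
])

```text
time: 25.3
tool_pos: [600.6, 207.2, 47.9]
tcp_rot: [73.3, 89.9, 68.5]
contact_force: [1.4, 6.1, -5.5]
width: 14.6
```

Run:
```python
from ring import *
tq()
```

```text
r 85.22952481112252 rel yaw pos -11.700626923903355 tool rel -12.241227145109876 Frad 0.9237063145811182 Ftan 6.1486912773300935 rxF 0.5240500357771377 Mz 0.3417547165521467
```

>>> drive_tool([
  [0, -0.0007, 0, 0.4, 0],
  [0, -0.001, 0, 0.5, 0],
  [0, -0.001, 0, 0.5, 0],
])

```text
time: 25.6
tool_pos: [600.5, 206.6, 48.0]
tcp_rot: [72.2, 89.9, 67.0]
contact_force: [2.2, 7.2, -4.9]
width: 14.0
```

Run:
```python
from ring import *
tq()
f=grab('wrist'); np.savez('pics/w15.npz',**f); ring(f)
```

```text
r 85.22223766619834 rel yaw pos -12.094760309290333 tool rel -12.704522753821449 Frad 1.6234944989566127 Ftan 7.374984255270642 rxF 0.6285126609871454 Mz 0.4452461125456894
contour 180 area 851.2329582660459 c [517.  213.2]
contour 252 area 1631.1253015971743 c [517.  213.2]
ring top plane z 25.990868780533035 slope deg [0.62773071 0.54055284] expected 26.46877909387134
handle yaw -4.7652993 tool yaw -5.2016392371226114
```

>>> drive_tool([
  [0, 0, 0, 0, 0],
  [0, 0, 0, 0, 0],
  [0, 0, 0, 0, 0],
])

```text
time: 25.95
tool_pos: [600.6, 206.6, 48.0]
tcp_rot: [71.5, 89.9, 66.3]
contact_force: [1.4, 7.5, -5.2]
width: 14.4
```

Run:
```python
from ring import *
tq()
```

```text
r 85.2256104841486 rel yaw pos -12.10319124252316 tool rel -12.702877696898975 Frad 0.7787879207525351 Ftan 7.548693301299136 rxF 0.643341994960822 Mz 0.4830830633478082
```

>>> drive_tool([
  [0, 0, 0, 0, 0],
  [0, 0, 0, 0, 0],
])

```text
time: 26.15
tool_pos: [600.5, 206.6, 48.0]
tcp_rot: [72.9, 89.9, 67.7]
contact_force: [1.7, 6.4, -5.3]
width: 14.0
```

Run:
```python
from ring import *
tq()
f=grab('wrist','w16')
```

```text
r 85.21523152596433 rel yaw pos -12.100785437054913 tool rel -12.702854052314093 Frad 1.2188074005619371 Ftan 6.478964540775577 rxF 0.5521064633907039 Mz 0.49699857358494076
```

View pics/w16.png

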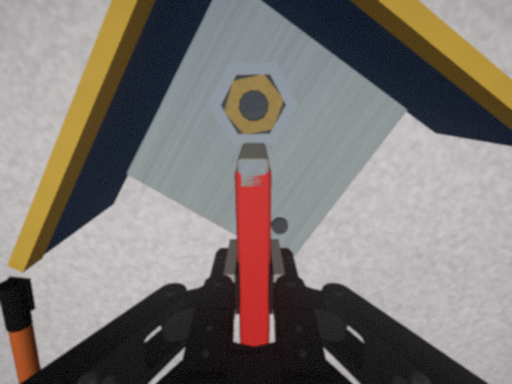

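>>> drive_tool([
  [0, 0.0015, 0, -1, 0],
  [0, 0.0038, -0.0001, -2.5, 0],
  [0, 0.006, -0.0002, -4, 0],
  [0, 0.009, -0.0005, -6, 0],
  [0, 0.0125, -0.0009, -8, 0],
  [0, 0.0155, -0.0013, -10, 0],
  [0, 0.0155, -0.0013, -10, 0],
  [0, 0.0155, -0.0013, -10, 0],
])

```text
time: 27.0
tool_pos: [600.3, 220.0, 47.5]
tcp_rot: [-138.2, 89.9, -133.5]
contact_force: [0.1, 1.0, -4.6]
width: 14.3
```

Run:
```python
from ring import *
info();tq()
f=grab('wrist','w17'); np.savez('pics/w17.npz',**f);ring(f)
```

```text
t 27.0 p [600.3 220.   47.5] yaw of tool z 4.67 x [-0.001 -0.001 -1.   ] y [-0.081  0.997 -0.001] q7 61.4 F [ 0.1  1.  -4.6] M [ 0.11 -0.13 -0.03] w 14.3
r 84.95664816234748 rel yaw pos -3.055934653717392 tool rel -2.8305479280462444 Frad 0.2164738871593405 Ftan 0.9582957423700551 rxF 0.08141359422000836 Mz -0.028701416829493065
contour 179 area 851.3654641651083 c [516.6 212.9]
contour 255 area 1640.475755058229 c [516.5 212.8]
ring top plane z 25.926799910270535 slope deg [0.43630769 0.18898187] expected 26.03872714817073
handle yaw 4.6263437 tool yaw 4.660173694503976
```

View pics/w17.png

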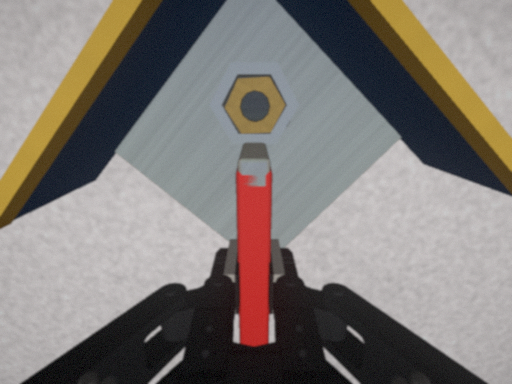

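>>> drive_tool([
  [-0.004, 0, 0, 0, 0],
  [-0.01, 0, 0, 0, 0],
  [-0.018, 0, 0, 0, 0],
  [-0.03, 0, 0, 0, 0],
  [-0.045, 0, 0, 0, 0],
  [-0.065, 0, 0, 0, 0],
  [-0.085, 0, 0, 0, 0],
  [-0.098, 0, 0, 0, 0],
  [-0.103, 0, 0, 0, 0],
  [-0.103, 0, 0, 0, 0],
  [-0.103, 0, 0, 0, 0],
])

```text
time: 28.15
tool_pos: [600.2, 220.4, 150.1]
tcp_rot: [-155.2, 89.9, -150.5]
contact_force: [-0.3, 0.7, -3.6]
width: 13.8
```

Run:
```python
from ring import *
info()
f=grab('wrist','w18'); np.savez('pics/w18.npz',**f);ring(f)
cv2.imwrite('pics/w18z.png',cv2.resize(f['img'][60:150,205:305],None,fx=6,fy=6,interpolation=cv2.INTER_CUBIC)[:,:,::-1])
```

```text
t 28.15 p [600.2 220.4 150.1] yaw of tool z 4.69 x [-0.001 -0.001 -1.   ] y [-0.082  0.997 -0.   ] q7 63.1 F [-0.3  0.7 -3.6] M [ 0.   -0.14 -0.06] w 13.8
contour 180 area 844.6118915758561 c [516.6 213.2]
contour 257 area 1645.8815297912806 c [516.4 213.2]
ring top plane z 128.4486888051636 slope deg [0.23027943 0.07289617] expected 128.3343946432157
handle yaw 4.82073 tool yaw 4.697075625091555
```

View pics/w18z.png

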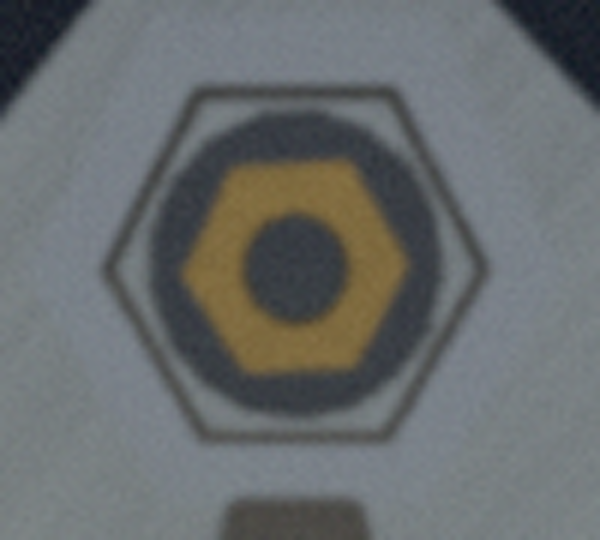

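>>> drive_tool([
  [0, -0.01, -0.0006, 0, 0],
  [0, -0.03, -0.0018, 0, 0],
  [0, -0.06, -0.0036, 0, 0],
  [0, -0.095, -0.0057, 0.5, 0],
  [0, -0.13, -0.0078, 1, 0],
  [0, -0.165, -0.01, 1, 0],
  [0, -0.2, -0.012, 1.5, 0],
  [0, -0.235, -0.014, 2, 0],
  [0, -0.27, -0.0162, 2, 0],
  [0, -0.305, -0.0183, 2.5, 0],
  [0, -0.34, -0.0204, 2.5, 0],
  [0, -0.375, -0.0225, 3, 0],
  [0, -0.41, -0.0246, 3.1, 0],
  [0, -0.438, -0.0264, 3.1, 0],
  [0, -0.458, -0.0276, 3.1, 0],
  [0, -0.47, -0.0283, 3.1, 0],
  [0, -0.4755, -0.0287, 3.1, 0],
  [0, -0.4766, -0.0287, 3.1, 0],
  [0, -0.4766, -0.0287, 3.1, 0],
  [0, -0.4766, -0.0287, 3.1, 0],
])

```text
time: 30.2
tool_pos: [611.4, -255.0, 150.8]
tcp_rot: [78.7, 90.0, 80.4]
contact_force: [-0.1, -0.3, -3.9]
width: 14.2
```

>>> drive_tool([
  [0, 0, 0, 0, 0],
  [0, 0, 0, 0, 0],
  [0, 0, 0, 0, 0],
])

```text
time: 30.5
tool_pos: [611.2, -256.3, 150.9]
tcp_rot: [10.3, 90.0, 11.9]
contact_force: [1.1, 0.3, -3.4]
width: 14.0
```

Run:
```python
from ring import *
info()
f=grab('wrist','w19'); np.savez('pics/w19.npz',**f);ring(f)
hsv=cv2.cvtColor(f['img'],cv2.COLOR_RGB2HSV); H,S,V=[hsv[...,i].astype(int) for i in range(3)]
yel=((H>14)&(H<34)&(S>130)&(V>90)).astype(np.uint8)
k,lab,st,ce=cv2.connectedComponentsWithStats(yel)
for i in range(1,k):
    if st[i,4]>15: print(st[i],ce[i],ray(f,*ce[i],22)[:2])
```

```text
t 30.5 p [ 611.2 -256.3  150.9] yaw of tool z 1.62 x [ 0.  0. -1.] y [-0.028  1.     0.   ] q7 105.4 F [ 1.1  0.3 -3.4] M [ 0.04 -0.06 -0.04] w 14.0
contour 178 area 844.0744123663753 c [ 527.3 -259.1]
contour 255 area 1636.455044082133 c [ 527.2 -259. ]
ring top plane z 129.13672545941984 slope deg [0.41688587 0.05911581] expected 129.39489164578757
handle yaw 1.7438678 tool yaw 1.6090933585569873
[242  90  23  24 413] [253.28813559 101.61743341] [ 525.58771723 -259.44073948]
[485 147  27  28 380] [500.48684211 160.86842105] [574.38118539 -11.51382576]
```

View pics/w19.png

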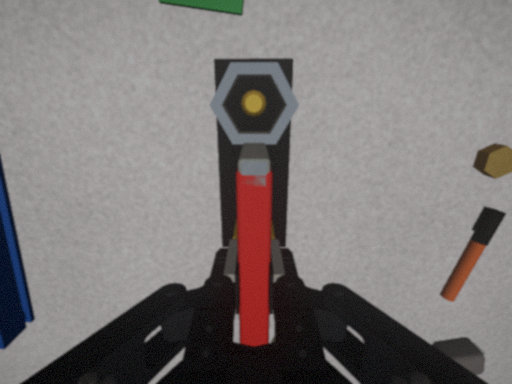

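>>> drive_tool([
  [0.01, -0.0005, -0.001, 0, 0],
  [0.03, -0.0005, -0.001, 0, 0],
  [0.05, -0.0005, -0.001, 0, 0],
  [0.068, -0.0005, -0.001, 0, 0],
  [0.08, -0.0005, -0.001, 0, 0],
  [0.087, -0.0005, -0.001, 0, 0],
  [0.092, -0.0005, -0.001, 0, 0],
  [0.096, -0.0005, -0.001, 0, 0],
  [0.1, -0.0005, -0.001, 0, 0],
  [0.103, -0.0005, -0.001, 0, 0],
  [0.1055, -0.0005, -0.001, 0, 0],
  [0.107, -0.0005, -0.001, 0, 0],
  [0.107, -0.0005, -0.001, 0, 0],
  [0.107, -0.0005, -0.001, 0, 0],
])

```text
time: 31.95
tool_pos: [610.2, -257.2, 43.9]
tcp_rot: [-21.9, 90.0, -20.3]
contact_force: [-0.6, -0.3, -4.2]
width: 14.0
```

Run:
```python
from ring import *
info()
f=grab('wrist','w20');grab('side','s20')
```

```text
t 31.95 p [ 610.2 -257.2   43.9] yaw of tool z 1.59 x [ 0. -0. -1.] y [-0.028  1.    -0.   ] q7 104.2 F [-0.6 -0.3 -4.2] M [ 0.01 -0.15 -0.06] w 14.0
```

View pics/w20.png

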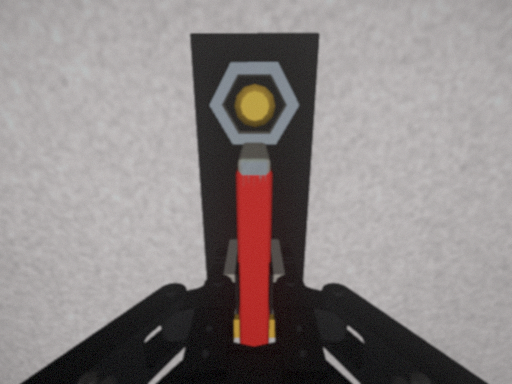

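View pics/s20.png

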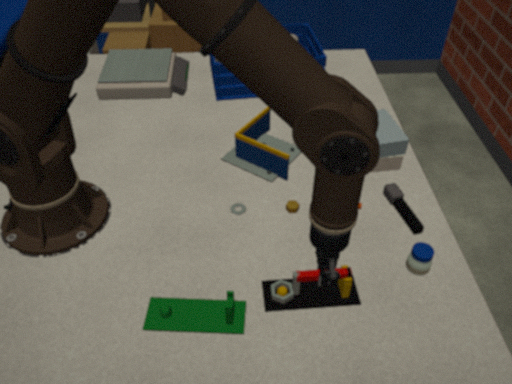

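Ring is centred over the peg and the handle sits between the prongs. I lower it in small steps until contact shows.

>>> drive_tool([
  [0.0007, 0, 0, 0, 0],
  [0.0014, 0, 0, 0, 0],
  [0.002, 0, 0, 0, 0],
  [0.002, 0, 0, 0, 0],
])

```text
time: 32.45
tool_pos: [610.2, -257.2, 41.8]
tcp_rot: [-67.9, 90.0, -66.3]
contact_force: [0.2, -0.4, -3.2]
width: 14.3
```

Run:
```python
from ring import *
info()
```

```text
t 32.45 p [ 610.2 -257.2   41.8] yaw of tool z 1.6 x [ 0. -0. -1.] y [-0.028  1.    -0.   ] q7 104.2 F [ 0.2 -0.4 -3.2] M [-0.02 -0.1   0.  ] w 14.3
```

>>> drive_tool([
  [0.0005, 0, 0, 0, 0],
  [0.001, 0, 0, 0, 0],
  [0.001, 0, 0, 0, 0],
])

```text
time: 32.75
tool_pos: [610.2, -257.1, 41.7]
tcp_rot: [-22.5, 90.0, -20.9]
contact_force: [-2.8, 1.0, 6.0]
width: 14.3
```

Run:
```python
from ring import *
info()
```

```text
t 32.75 p [ 610.2 -257.1   41.7] yaw of tool z 1.6 x [ 0. -0. -1.] y [-0.028  1.    -0.   ] q7 104.2 F [-2.8  1.   6. ] M [0.23 0.65 0.01] w 14.3
```

>>> drive_tool([
  [-0.0006, 0, 0, 0, 0],
  [-0.0006, 0, 0, 0, 0.3],
  [-0.0006, 0, 0, 0, 0.6],
  [-0.0006, 0, 0, 0, 0.9],
  [-0.0006, 0, 0, 0, 1],
  [-0.0006, 0, 0, 0, 1],
  [-0.0006, 0, 0, 0, 1],
  [-0.0006, 0, 0, 0, 1],
  [-0.0006, 0, 0, 0, 1],
], newtons=30)

```text
time: 33.65
tool_pos: [610.1, -257.2, 41.4]
tcp_rot: [38.0, 90.0, 39.6]
contact_force: [-0.5, 0.8, 0.2]
width: 85.3
```

Run:
```python
from ring import *
info()
```

```text
t 33.65 p [ 610.1 -257.2   41.4] yaw of tool z 1.59 x [ 0.  0. -1.] y [-0.028  1.     0.   ] q7 104.2 F [-0.5  0.8  0.2] M [-0.01 -0.06 -0.  ] w 85.3
```

>>> drive_tool([
  [-0.01, 0, 0, 0, 1],
  [-0.03, 0, 0, 0, 1],
  [-0.06, 0, 0, 0, 1],
  [-0.09, 0, 0, 0, 1],
  [-0.12, 0, 0, 0, 1],
  [-0.15, 0, 0, 0, 1],
  [-0.16, 0, 0, 0, 1],
  [-0.16, 0, 0, 0, 1],
])

```text
time: 34.45
tool_pos: [611.1, -257.4, 203.7]
tcp_rot: [-21.0, 89.8, -19.4]
contact_force: [-0.1, -0.6, -1.9]
width: 85.3
```

Run:
```python
from ring import *
info()
f=grab('wrist','w21');grab('side','s21')
```

```text
t 34.45 p [ 611.1 -257.4  203.7] yaw of tool z 1.59 x [ 0.004 -0.001 -1.   ] y [-0.028  1.    -0.001] q7 105.9 F [-0.1 -0.6 -1.9] M [-0.04  0.04 -0.02] w 85.3
```

View pics/w21.png

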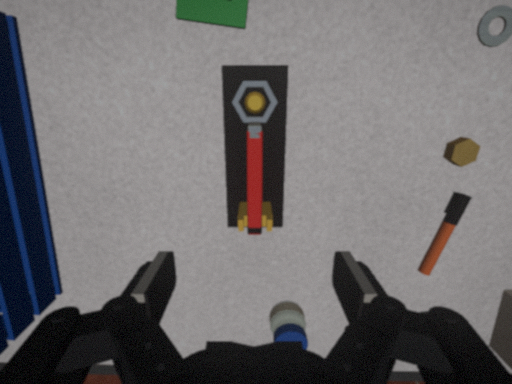

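View pics/s21.png

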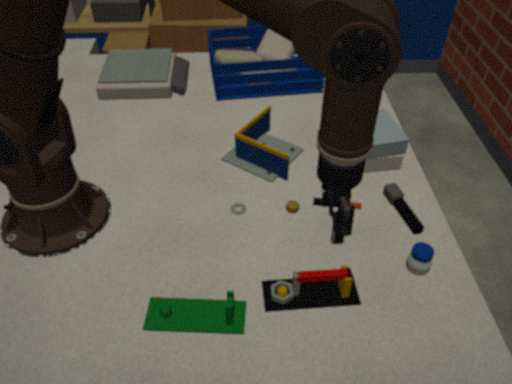

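>>> drive_tool([
  [0, 0, 0, 0, 1],
  [0, 0, 0, 0, 1],
  [0, 0, 0, 0, 1],
])

```text
time: 34.85
tool_pos: [609.7, -257.0, 200.4]
tcp_rot: [157.5, 89.9, 159.1]
contact_force: [0.3, -0.5, 0.4]
width: 85.6
```

Run:
```python
from h import *
info(); print(order.hand_in())
```

```text
t 34.85 p [ 609.7 -257.   200.4] yaw of tool z 1.6 x [-0.002  0.001 -1.   ] y [-0.028  1.     0.001] q7 105.9 F [ 0.3 -0.5  0.4] M [ 0.06 -0.04 -0.04] w 85.6
the job is handed in; nothing more can be done
None
```

The nut is tight against its stop and the spanner is back on its rest. I handed the job in at about 35 s of the 72 s allowed.

- **Tightening:** It took three clockwise strokes, lifting and reseating the spanner between them, and the gripper held the handle throughout. The nut came up against its stop on the third stroke. I then held a pull of about 1.05–1.13 N m (sideways force plus wrist twist) for about 0.5 s.
- **Nut check:** With the spanner lifted off, the nut's flats lined up with the plate to within about 1°, which matches joint 0.
- **Putting back:** The ring is over the peg and the handle is in the fork. In the last side view the spanner sits where it did at the start. The gripper is open and about 150 mm clear, the forces read near zero, and the other things on the bench look unmoved.
- **Disagreements:**
  - The onset of the stop was soft. The tool turned about 3° further after the torque began to rise, so I judged the final pull by measured torque rather than angle.
  - The sideways force alone accounted for only about 0.6 N m of the pull; the rest was wrist twist.
  - My estimates of the nut's axis differed by about 1 mm between views, within the ring's play.

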